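Isolate the finisher and pop its fuse hatch

TASK

In the shoe repair shop the finishing machine's fuses are to be looked at. First push the isolator lever all the way over to the far side, away from the robot, to switch the machine off; then press down the finger pad at the front edge of the wide white hatch once, let the hatch pop up and see that it stays open. Leave the narrow hatch shut and everything else on the bench where it is.

Things in the scene. Friction and masses are not known exactly. Their poses are not given: they have to be found in the camera images.
- iso_box: fixed grey isolator box, 110 (x) x 85 (y) x 50 mm high, a toggle lever on its top. Origin: centre of its underside on the bench; x is the direction in which the lever is to be pushed (away from the robot, give or take the yaw), z up. The lever's hinge axis is parallel to y, at x = 0, z = 72 mm; a 70 x 50 mm block 25 mm high carries it (top at z = 75)
- isolator (a joint): toggle lever, rad: 0 = on, leaning 0.5 rad from upright towards -x of the isolator box (towards the robot); 1.0 = off, leaning 0.5 rad towards +x, at a hard stop. It starts between 0 and 0.25 and stays where it is left; about 1 N at the tip moves it
- isolator_tip (a point): centre of the ball (26 mm dia) at the lever's end, 80 mm from the hinge, on a rod of 10 mm dia; 142 to 152 mm above the bench
- fuse_box: fixed white metal box with a wide hatch on top, 150 deep (x) x 150 wide (y) x 104 high. Origin: centre of its underside on the bench; x points from the hatch's front edge to its hinge (away from the robot, give or take the yaw), z up. The hatch covers the whole width and x from -79 to +23; behind it is a fixed flat top at the same height. An open hatch's front edge rises to about 175 above the bench
- fuse_hatch (a joint): hinge of the wide hatch, rad: about 0 latched shut, down to -0.075 when pressed in to the stop (7 mm at the pad), 0.75 popped fully open (spring-held, tilted up 43 deg about its rear edge at x = +25, z = 97 in the box frame). Push-push latch: press the pad down past -0.06 (5.5 mm) with about 3 to 4 N all the way; then comes a hard stop; a force stop of 6 N is right, let go, and the hatch springs open in about half a second, following a finger that draws back
- fuse_press (a point): centre of the finger pad (18 x 45 mm, flush) on the wide hatch, on its upper face 13 mm behind its front edge; moves with the hatch; when shut it is 104 to 105 mm above the bench. The point's z is normal to the hatch. Press straight down here
- fuse_latch (a joint): hidden counter of the wide hatch's latch, m: 0 latched as found, moves to 0.011 to 0.013 after the first press and release (hatch open), to 0.026 after a second press and release (hatch caught shut again)
- lamp_box: fixed white metal box with a narrow hatch on top, 150 deep (x) x 90 wide (y) x 104 high. Origin: centre of its underside on the bench; x points from the hatch's front edge to its hinge (away from the robot, give or take the yaw), z up. The hatch covers the whole width and x from -79 to +23; behind it is a fixed flat top at the same height. An open hatch's front edge rises to about 175 above the bench
- lamp_hatch (a joint): hinge of the narrow hatch, rad: about 0 latched shut, down to -0.075 when pressed in to the stop (7 mm at the pad), 0.75 popped fully open (spring-held, tilted up 43 deg about its rear edge at x = +25, z = 97 in the box frame). Push-push latch: press the pad down past -0.06 (5.5 mm) with about 3 to 4 N all the way; then comes a hard stop; a force stop of 6 N is right, let go, and the hatch springs open in about half a second, following a finger that draws back
- lamp_press (a point): centre of the finger pad (18 x 45 mm, flush) on the narrow hatch, on its upper face 13 mm behind its front edge; moves with the hatch; when shut it is 104 to 105 mm above the bench. The point's z is normal to the hatch. Press straight down here
- polish_tin: round flat closed tin, 70 dia x 26 high, standing in front of the wide-hatch box (mm); loose, to be left alone. Origin: centre of its underside
- wax_tin: round flat closed tin, 60 dia x 24 high, standing in front of the narrow-hatch box (mm); loose, to be left alone. Origin: centre of its underside
- thread_spool: wooden spool, 38 dia x 42 high, standing on the rear top of the narrow-hatch box (mm); loose, to be left alone. Origin: centre of its underside
- heel_block: rubber and leather heel block, 55 x 60 x 26 high, in front of the isolator (mm); loose, to be left alone. Origin: centre of its underside
- glue_pot: square white pot 70 x 70 x 85 high with a pointed nozzle to 132, far on the bench (mm); loose, to be left alone. Origin: centre of its underside
- shoe_brush: wooden brush 160 x 50 x 45 high, left on the bench (mm); loose, to be left alone. Origin: centre of its underside
- hammer: hammer 260 long, lying at the right of the bench, head 88 long and 26 thick (mm); loose, to be left alone. Origin: centre of its underside
Mind the look-alikes: they are no part of the job. What is shaped like the iso_box but yellow is not meant.

How it is judged (in metres and radians):
On the way, in this order (a step that is already met when the one before it is completed fails the run):
1. the isolator lever is pushed all the way over to off (value of joint isolator above 0.85 rad), for 0.2 s.
2. the wide hatch has popped open after that one press (value of joint fuse_hatch above 0.6 rad and value of joint fuse_latch between 0.008 and 0.016 m), for 0.3 s.
At the end, for the whole second after the job is handed in: The lever is over to off (above 0.85 of 1.0 rad), the wide hatch stands open (above 0.6 of 0.75 rad) after one press (latch counter 0.008 to 0.016), the narrow hatch is shut (below 0.1 rad) (all of step 2 and value of joint isolator above 0.85 rad and value of joint lamp_hatch below 0.1 rad); the robot touches nothing.
It fails at once if the wide hatch opens while the isolator is still on (value of joint fuse_hatch above 0.12 rad and value of joint isolator below 0.7 rad).
It fails at once if the wide hatch is pressed in a second time (value of joint fuse_latch above 0.018 m).
It fails at once if the narrow hatch pops open (value of joint lamp_hatch above 0.12 rad).
It fails at once if a loose thing on the bench is lifted, carried or pushed more than 30 mm (distance of any of polish_tin, wax_tin, thread_spool, heel_block, glue_pot, shoe_brush, hammer from where it was at the start of the episode above 0.03 m).
It also fails if it takes over 40 s, if anything falls off the work surface, if the arm or the gripper's body presses on something with over 40 N, if the wrist force passes 120 N, or if a joint passes its speed limit or range.

ROBOT

A 6-joint arm with a two-finger parallel gripper is mounted at the origin on the work surface. World frame = base frame: x ahead of the robot, y to its left, z up, the work surface at z = 0. Lengths are in mm, angles in rad, forces in N, time in s.
With the tool pointing down it reaches from about 275 to 750 mm from the base axis. Payload 10.2 kg.
Tool frame: the origin (TCP) lies at the very end of the fingers, on their centre line; the grasp point (between the pads) lies 19 mm behind it; z points along the fingers, y is the line along which they close (so a half turn about z gives the same grasp; the last joint's range is limited). The gripper opens to 85 mm and grips with 20 to 120 N. Pads are 22 mm wide; open, the fingers measure 114 mm over their backs; the gripper's body (76 mm by 85 mm) begins 54 mm behind the grasp point. The pads swing forward as they close: fully open they stand 13 mm farther back than shut.
Start: joints at [-1.5, 0.313, 1.498, -0, 1.331, -0.223], TCP at [152.022, -502.514, 231.294] pointing down, gripper open.
Joint ranges: [-2.94, 2.94], [-0.97, 2.17], [0.19, 2.56], [-1.23, 4.37], [0.02, 3.11], [-2.88, 2.88]. Speed limits (rad/s): [2.39, 2.39, 3.01, 3.14, 3.14, 3.14].

INTERFACE

Orientations are given as a unit quaternion [w, x, y, z].
In Python, from rig import ctrl gives the robot as it stands.
- The arm moves only by the tool step_arm, never from a script. Its argument "increments" is a list of rows, each a list of 3 entries, a list of its own where there are three numbers: the shift along the tool's x, y, z in cm, then the turn, a rotation vector about the tool's x, y, z in degrees, then the opening in per cent of the stroke, from 0 (shut) to 100 (fully open). A call has 1 to 8 rows; each row is the pose to reach, as a shift and turn from the pose commanded when the call began, along the tool's axes at that moment; what a row does not reach only later rows make up. A row lasts 1/8 s, in which the tool goes at most 62.5 mm and 10.7 degrees, less where a joint would pass 70% of its speed; a pose out of reach is approached as far as the arm can. A call with a gripper value outside its range is refused whole. The fingers move at their own pace and stop on an object; "squeeze" is the grip in N (left out, the last holds). Time passes only in rows, so rows that repeat a pose let the fingers close. It gives the time, the measured TCP pose, the force, the opening and the grip force at its end, in the units of the state.
- ctrl.sense(): the state, without advancing time (a new reading comes with each control period).
- ctrl.capture(name): name is "side" or "top"; returns a dict with "img" (384x512x3 uint8, red, green, blue), "fx", "fy", "cx", "cy" (pixels), "k1" (the pictures are not rectified: a ray, as slopes to the right and down, at radius r is drawn at 1 + k1 r^2 times it, then the intrinsics apply), "extrinsics" (4x4, takes a point from camera to world coordinates). Camera axes: x right, y down, z forward; pixel columns grow to the right and rows downward; lengths in mm; the calibration is good to about 2 mm. A picture is of the moment at which its call begins. There is no depth.
- ctrl.finish_job(): hands the job in; it is judged then, once.
The state is a dict: "time_s": time; "joints": joint angles; "dq": joint speeds; "tau": joint torques, N m; "eef_pos": TCP position; "ee_rot": TCP orientation; "force": force on the tool from outside, world axes, zero at the start; "wrist_torque": the same for the moment, N m; "grip_width": opening from 0.0 (shut) to 1.0 (fully open); "grip_force": force on a finger pad.
Only numpy, scipy, OpenCV 4.12 (cv2) and the standard library are available. Lean on these libraries where they do the work, as an engineer would, in place of code of your own. Each camera call takes 0.05 s, during which the arm holds its last target. There are 200 camera calls.

## Working session

There is one attempt and no reset: what is moved stays moved. The work goes in short steps, Python scripts to look and compute and a tool call to move; the robot and the scene stay as the last step left them, time stands still between calls to the robot, and variables do not carry over. Pictures are saved under pics/ and viewed, at most 10 in all, crops included, and the job is handed in when it is done.

Besides the shell and the picture viewer there is one more tool, called after "Emit:" as name([rows], argument=value, ...), one row to a line, values as JSON. step_arm: Moves the arm, as the interface text tells. Its arguments: {"type":"object","properties":{"increments":{"type":"array"},"squeeze":{"type":"number"}},"required":["increments"]}

```bash
mkdir -p pics; cat > h.py <<'E'
import numpy as np, cv2
from rig import ctrl
def cap(n,f):
    c=ctrl.capture(n); cv2.imwrite('pics/'+f,cv2.cvtColor(c['img'],cv2.COLOR_RGB2BGR)); return c
def ray(c,u,v):
    p=np.array([(u-c['cx'])/c['fx'],(v-c['cy'])/c['fy']]); q=p.copy()
    for _ in range(20): q=p/(1+c['k1']*(q@q))
    E=np.array(c['extrinsics']); return E[:3,3],E[:3,:3]@np.array([*q,1])
def onz(c,u,v,z):
    o,d=ray(c,u,v); return (o+d*(z-o[2])/d[2]).round(1)
def proj(c,P):
    E=np.array(c['extrinsics']); p=E[:3,:3].T@(np.array(P)-E[:3,3]); q=p[:2]/p[2]; q=q*(1+c['k1']*(q@q))
    return q*[c['fx'],c['fy']]+[c['cx'],c['cy']]
E
python3 - <<'E'
from h import *
import pickle
for n in('top','side'):
    c=cap(n,n+'1.png'); pickle.dump(c,open(n+'.pkl','wb')); print(n,np.array(c['extrinsics']).round(2).tolist(),c['fx'],c['k1'])
s=ctrl.sense(); print(s['time_s'],s['eef_pos'],s['ee_rot'],s['force'])
E
```

```text
top [[-0.02, -0.99, 0.14, 371.0], [-1.0, 0.02, 0.01, -5.68], [-0.01, -0.14, -0.99, 1449.05], [0.0, 0.0, 0.0, 1.0]] 472.90442527837286 0.06580765286992382
side [[-0.99, -0.09, 0.08, 457.49], [-0.12, 0.75, -0.65, 743.83], [-0.01, -0.65, -0.76, 990.6], [0.0, 0.0, 0.0, 1.0]] 416.0168708607388 0.026310421687056065
0.1 [ 151.9968947  -502.29650883  230.79868109] [-5.50273383e-04  9.89231328e-01  1.46359404e-01  3.16438772e-05] [-0.26270757  0.09744782 -0.07467516]
```

View pics/top1.png

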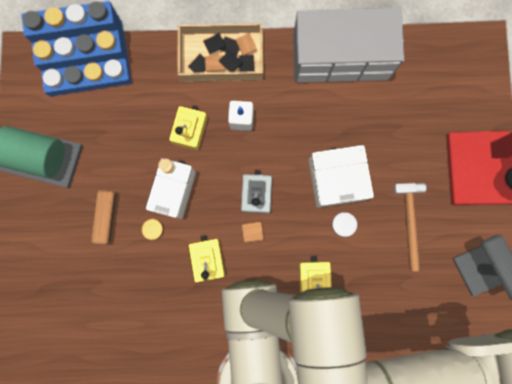

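View pics/side1.png

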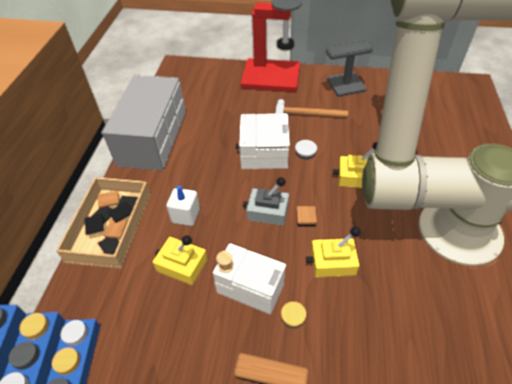

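Top view: the grey isolator is at about (256,193), the wide-hatch box at (341,176) with its pad near (347,197), and the narrow box at (172,188). Side view: the grey lever ball is at about (281,182) and the wide box at (264,140). Next I'll zoom in on both.

```bash
python3 - <<'E'
from h import *
t=cv2.imread('pics/top1.png');s=cv2.imread('pics/side1.png')
a=cv2.resize(t[140:215,235:385],None,fx=5,fy=5,interpolation=cv2.INTER_CUBIC)[:, :750]
b=cv2.resize(s[100:235,225:325],None,fx=5,fy=5,interpolation=cv2.INTER_CUBIC)
cv2.imwrite('pics/ct.png',a); cv2.imwrite('pics/cs.png',cv2.resize(s[108:228,230:330],(500,600),interpolation=cv2.INTER_CUBIC))
E
```

```text
(no output)
```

View pics/ct.png

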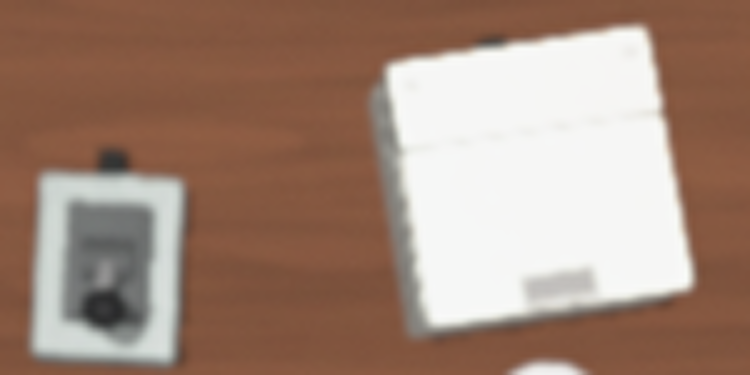

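View pics/cs.png

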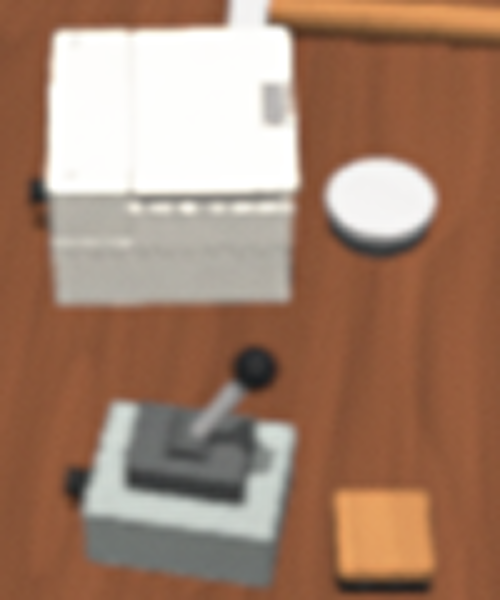

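The crops give these pixels. Ball: top (255.6,201.6), side (281.2,181.6). Pad: top (347,196.8), side (284.8,128.6). The polish tin is just in front of the wide box, and the heel block just in front of the isolator.

```bash
python3 - <<'E'
from h import *
import pickle
t,s=[pickle.load(open(n+'.pkl','rb')) for n in('top','side')]
def tri(a,b):
    o1,d1=ray(t,*a);o2,d2=ray(s,*b); k=np.linalg.lstsq(np.c_[d1,-d2],o2-o1,rcond=None)[0]
    p,q=o1+k[0]*d1,o2+k[1]*d2; return ((p+q)/2).round(1),np.linalg.norm(p-q).round(1)
print('ball',tri((255.6,201.6),(281.2,181.6)), 'pad',tri((347,196.8),(284.8,128.6)),onz(t,347,196.8,104.5),onz(s,284.8,128.6,104.5))
T=lambda x,y,z:onz(t,235+x/5,140+y/5,z)
print('iso',[T(*p,50).tolist() for p in((38,172),(185,180),(178,362),(32,358))])
print('fuse',[T(*p,104).tolist() for p in((387,65),(645,28),(692,288),(428,330))])
S=lambda x,y,z:onz(s,230+x/5,108+y/5,z)
print('fuse side',[S(*p,104).tolist() for p in((55,30),(290,30),(298,190),(50,190))])
print('iso side',[S(*p,50).tolist() for p in((112,402),(297,425),(275,545),(85,520))])
print('spool', onz(t,166,166,146),'tin',onz(t,345,224,26))
E
```

```text
ball (array([514. ,  -2.7, 138.3]), np.float64(0.6)) pad (array([ 527.5, -264.3,   98.1]), np.float64(0.1)) [ 526.7 -263.1  104.5] [ 527.  -257.1  104.5]
iso [[606.1, 35.1, 50.0], [599.6, -52.9, 50.0], [490.4, -46.3, 50.0], [494.3, 40.2, 50.0]]
fuse [[656.0, -169.3, 104.0], [674.7, -318.2, 104.0], [523.2, -337.5, 104.0], [501.7, -187.4, 104.0]]
fuse side [[677.3, -313.3, 104.0], [523.2, -330.4, 104.0], [505.2, -180.0, 104.0], [656.1, -163.0, 104.0]]
iso side [[602.5, -43.7, 50.0], [492.0, -38.4, 50.0], [496.9, 50.0, 50.0], [605.3, 44.8, 50.0]]
spool [617.6 246.4 146. ] tin [ 454.1 -268.5   26. ]
```

Emit:
step_arm([
  [[4.4,-3.9,0],[0,0,2],0],
  [[8.8,-7.8,0],[0,0,4],0],
  [[13.2,-11.7,0],[0,0,7],0],
  [[17.6,-15.6,0],[0,0,10],0],
  [[22,-19.5,0],[0,0,12],0],
  [[26.4,-23.4,0],[0,0,14],0],
  [[30.8,-27.3,0],[0,0,17],0],
  [[35.2,-31.2,0],[0,0,19],0],
], squeeze=40)

```text
time_s: 1.1
eef_pos: [399.2, -100.1, 231.3]
ee_rot: [0.0, 1.0, -0.02, 0.0]
force: [0.6, -1.3, 0.2]
grip_width: 0.002
grip_force: 0.0
```

Emit:
step_arm([
  [[3,-5,0],[0,0,0],0],
  [[5.8,-10,0],[0,0,0],0],
  [[5.8,-10,5],[0,0,0],0],
  [[5.8,-10,10.9],[0,0,0],0],
  [[5.8,-10,10.9],[0,0,0],0],
  [[5.8,-10,10.9],[0,0,0],0],
])

```text
time_s: 1.85
eef_pos: [461.4, -4.6, 124.2]
ee_rot: [0.0, 1.0, -0.019, 0.001]
force: [-0.1, -0.1, 1.1]
grip_width: 0.004
grip_force: 0.0
```

```bash
python3 - <<'E'
from h import *
a=cap('top','t2.png');b=cap('side','s2.png')
t=cv2.imread('pics/t2.png');s=cv2.imread('pics/s2.png')
cv2.imwrite('pics/c2.png',np.hstack([cv2.resize(x,(400,400),interpolation=cv2.INTER_CUBIC) for x in(t[160:240,215:295],s[130:230,235:335])]))
print(ctrl.sense()['eef_pos'])
E
```

```text
[461.52821522  -4.6541312  124.54133202]
```

View pics/c2.png

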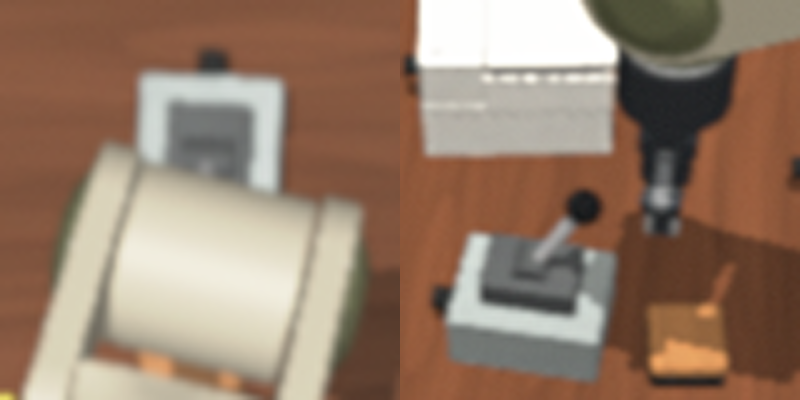

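The closed fingers are in line with the ball and robot-side of it, so I push.

Emit:
step_arm([
  [[2.5,0,0],[0,0,0],0],
  [[4.5,0,0],[0,0,0],0],
  [[6,0,0],[0,0,0],0],
  [[7.5,0,0],[0,0,0],0],
  [[9,0,0],[0,0,0],0],
  [[9.7,0,0],[0,0,0],0],
  [[9.7,0,0],[0,0,0],0],
])

```text
time_s: 2.82
eef_pos: [557.6, -8.0, 123.1]
ee_rot: [0.0, 1.0, -0.019, 0.001]
force: [-0.0, 0.3, 0.4]
grip_width: -0.0
grip_force: 0.0
```

Emit:
step_arm([
  [[0.4,0,0],[0,0,0],0],
  [[0.8,0,0],[0,0,0],0],
  [[0.8,0,0],[0,0,0],0],
])

```text
time_s: 3.2
eef_pos: [564.6, -8.1, 122.2]
ee_rot: [-0.0, 1.0, -0.019, -0.001]
force: [-5.6, -0.3, 2.1]
grip_width: -0.001
grip_force: 3.0
```

```bash
python3 - <<'E'
from h import *
b=cap('side','s3.png')
s=cv2.imread('pics/s3.png')
cv2.imwrite('pics/c3.png',cv2.resize(s[130:230,215:315],(500,500),interpolation=cv2.INTER_CUBIC))
print(ctrl.sense()['force'])
E
```

```text
[-5.35780585 -0.28413902  1.20027723]
```

View pics/c3.png

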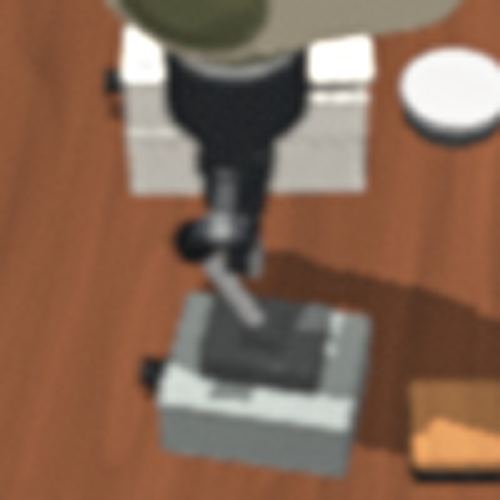

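The lever leans to the far side against its stop (ball at about (200,240) in the crop, 5.6 N reaction). I back off and move over to the wide hatch's pad.

Emit:
step_arm([
  [[-2.5,0,0],[0,0,0],0],
  [[-3,0,-5],[0,0,0],0],
  [[-3,4,-9],[0,0,-2],0],
  [[-3,10,-9],[0,0,-5],0],
  [[-2.8,16,-9],[0,0,-9],0],
  [[-2.8,21,-9],[0,0,-9],0],
  [[-2.8,25.3,-9],[0,0,-9],0],
  [[-2.8,25.3,-4],[0,0,-9],0],
])

```text
time_s: 4.25
eef_pos: [528.8, -264.0, 164.5]
ee_rot: [0.003, 0.998, 0.058, 0.003]
force: [1.0, 0.4, -1.5]
grip_width: 0.002
grip_force: 0.0
```

Emit:
step_arm([
  [[0,0,2.5],[0,0,0],0],
  [[0,0,4],[0,0,0],0],
  [[0,0,4],[0,0,0],0],
])

```text
time_s: 4.62
eef_pos: [527.7, -259.8, 122.0]
ee_rot: [-0.0, 0.998, 0.06, -0.0]
force: [0.4, 0.4, 0.5]
grip_width: 0.002
grip_force: 0.0
```

```bash
python3 - <<'E'
from h import *
b=cap('side','s4.png')
s=cv2.imread('pics/s4.png')
cv2.imwrite('pics/c4.png',cv2.resize(s[90:220,225:335],(508,600),interpolation=cv2.INTER_CUBIC))
print(ctrl.sense()['force'],ctrl.sense()['eef_pos'],proj(b,ctrl.sense()['eef_pos']))
E
```

```text
[-1.24296381  0.07012797  0.56903372] [ 528.10046839 -260.09429089  123.01584921] [284.69702695 123.49207563]
```

View pics/c4.png

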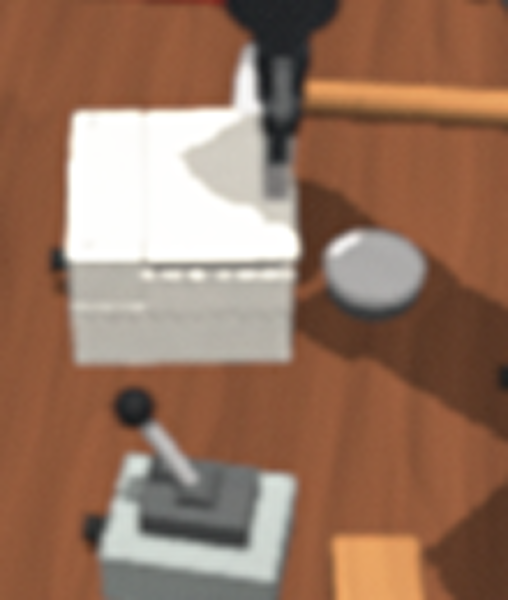

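The fingers stand over the pad (tip at about (277,190) in the crop) and the lever has stayed over to the far side. I press in small steps.

Emit:
step_arm([
  [[0,0,1.2],[0,0,0],0],
  [[0,0,1.7],[0,0,0],0],
  [[0,0,2.0],[0,0,0],0],
  [[0,0,2.2],[0,0,0],0],
  [[0,0,2.2],[0,0,0],0],
])

```text
time_s: 5.3
eef_pos: [527.7, -260.0, 100.4]
ee_rot: [0.0, 0.998, 0.06, -0.0]
force: [-2.5, -0.2, 2.9]
grip_width: -0.001
grip_force: 1.4
```

Emit:
step_arm([
  [[0,0,0.15],[0,0,0],0],
  [[0,0,0.25],[0,0,0],0],
  [[0,0,0.25],[0,0,0],0],
])

```text
time_s: 5.68
eef_pos: [527.7, -260.0, 97.7]
ee_rot: [0.0, 0.998, 0.06, 0.0]
force: [-2.5, 0.0, 2.8]
grip_width: 0.004
grip_force: 1.5
```

Emit:
step_arm([
  [[0,0,0.1],[0,0,0],0],
  [[0,0,0.1],[0,0,0],0],
])

```text
time_s: 5.92
eef_pos: [527.7, -260.0, 97.3]
ee_rot: [0.0, 0.998, 0.06, 0.0]
force: [-4.4, 1.4, 7.9]
grip_width: -0.001
grip_force: 3.7
```

Hard stop reached at 7.9 N. I draw straight up, clear of the opening hatch.

Emit:
step_arm([
  [[0,0,-4],[0,0,0],0],
  [[0,0,-9],[0,0,0],0],
  [[0,0,-13],[0,0,0],0],
  [[-2,0,-15],[0,0,0],0],
  [[-4,0,-15],[0,0,0],0],
  [[-4,0,-15],[0,0,0],0],
  [[-4,0,-15],[0,0,0],0],
  [[-4,0,-15],[0,0,0],0],
])

```text
time_s: 6.92
eef_pos: [488.5, -264.6, 246.4]
ee_rot: [-0.0, 0.998, 0.06, -0.0]
force: [0.0, -0.1, -0.0]
grip_width: -0.001
grip_force: 0.0
```

```bash
python3 - <<'E'
from h import *
b=cap('side','s5.png')
s=cv2.imread('pics/s5.png')
cv2.imwrite('pics/c5.png',cv2.resize(s[70:320,190:360],(408,600),interpolation=cv2.INTER_CUBIC))
x=ctrl.sense();print(x['force'],x['eef_pos'])
E
```

```text
[ 0.42568584 -0.53233745  0.74977197] [ 488.42472489 -264.55081996  246.42152878]
```

View pics/c5.png

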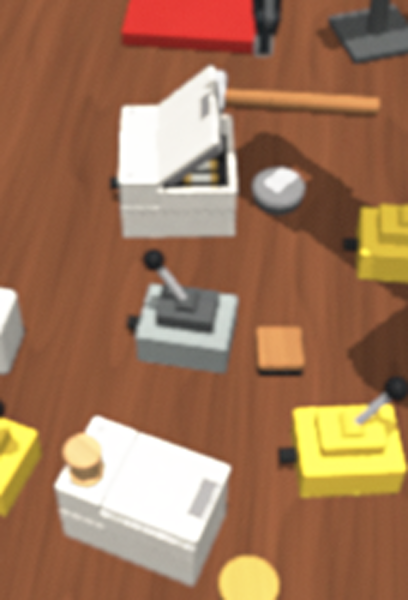

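The wide hatch stands open (front edge at about (215,75)), the lever is off (ball at (153,258)), the narrow hatch is shut and the robot is clear.

```bash
python3 -c "
from rig import ctrl
print(ctrl.finish_job())"
```

```text
the job is handed in; nothing more can be done
None
```

The isolator lever is pushed over to off, the wide hatch popped open after one press and is staying up, the narrow hatch is shut, and the job is handed in; no verdict came back.

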